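# Draw the loupe out over the movement and hold it there

### The arm

A 7-joint arm with a two-finger parallel gripper is mounted at the origin on a cart in front of the work surface, level with it; the furniture and walls round the work are solid. World frame = base frame: x ahead of the robot, y to its left, z up, the work surface at z = 0. Lengths are in m, angles in rad, forces in N, time in s.
With the tool pointing down it reaches from about 0.425 to 0.875 m from the base axis. Payload 4.7 kg.
Tool frame: the origin (TCP) lies between the finger pads; the fingertips stand ctrl.tip_reach ahead of it and the grasp point (between the pads) lies 5 mm behind it (ctrl.tip_reach is the distance from the TCP to the fingertips, in m); z points along the fingers, y is the direction in which the jaws open and shut (so a half turn about z gives the same grasp; the last joint's range is limited). The gripper opens to 87 mm and grips with 3 to 60 N. Pads are 19 mm wide; open, the fingers measure 117 mm over their backs; the gripper's body (75 mm by 190 mm) begins 51 mm behind the grasp point.
Start: joints at [1.326, 0.321, -0.07, 1.45, 0.023, 1.371, -0.057], TCP at [0.166, -0.628, 0.237] pointing down, gripper open.
Joint ranges: [-2.86, 2.86], [-0.3, 2.09], [-1.38, 1.24], [0.06, 2.45], [-1.56, 4.7], [0.09, 2.05], [-2.69, 2.69]. Speed limits (rad/s): [2.57, 2.57, 3.14, 3.14, 3.14, 3.14, 3.14].

### API

Orientations are given as a rotation vector (axis times angle).
In Python, from bench import ctrl gives the robot as it stands.
- The arm moves only by the shell command python3 -m handwheel 'ROWS' [FORCE]. ROWS is JSON, a list of rows, each a list of 7 numbers: the shift along the tool's x, y, z in mm, then the turn, a rotation vector about the tool's x, y, z in rad, then the gripper's target within -1 to 1 (shut at 1, half-way at 0, fully open at -1). In form: [[dx, dy, dz, ax, ay, az, grip], ...]. A call has 1 to 12 rows; each row is the pose to reach, as a shift and turn from the pose commanded when the call began, along the tool's axes at that moment; what a row does not reach only later rows make up. A row lasts 1/8 s, in which the tool goes at most 62.5 mm and 10.7 degrees, less where a joint would pass 70% of its speed; a pose out of reach is approached as far as the arm can. A call with a gripper value outside its range is refused whole. The fingers move at their own pace and stop on an object; FORCE is the grip in N (left out, the last holds). Time passes only in rows, so rows that repeat a pose let the fingers close. It gives the time, the measured TCP pose, the force and the opening at its end, in the units of the state.
- ctrl.get_state(): the state, without advancing time (a new reading comes with each control period).
- ctrl.get_image(name): name is "scene" or "top"; returns the picture (400x640x3 uint8, red, green, blue); there is no depth.
- ctrl.camera_model(name): a dict with "mtx" (3x3 intrinsics, pixels), "xyz" and "orientation" of the camera in the world. Camera axes: x right, y up, looking along -z (the intrinsics and any distortion apply to the point x, -y, -z); pixel columns grow to the right and rows downward; lengths in m; the calibration is good to about 2 mm. A picture is of the moment at which its call begins. camera_model takes no time and is no camera call.
- ctrl.close_job(): hands the job in, once; it reports no verdict.
The state is a dict: "time": time; "joint_positions": joint angles; "qd": joint speeds; "joint_torque": joint torques, N m; "position": TCP position; "tool_rot": TCP orientation; "ft_force": force on the tool from outside, world axes, zero at the start; "torque": the same for the moment, N m; "grip_width": opening from 0.0 (shut) to 1.0 (fully open).
Only numpy, scipy, OpenCV 4.12 (cv2) and the standard library are available. Lean on these libraries where they do the work, as an engineer would, in place of code of your own. Each camera call takes 0.05 s, during which the arm holds its last target.

### The job

On the low loupe stand, swing the flat scale leg out until it clicks home in its end detent, alongside the loupe arm. Then squeeze the lock button on the side of the arm's head, draw the arm out until its brass pointer stands at the one long mark of the scale, and finish while still holding it there with the button squeezed in (let go, the arm springs back). Do not draw the arm out before the leg is home, and leave everything else on the bench where it is.

Things in the scene. Friction and masses are not known exactly. Their poses are not given: they have to be found in the camera images.
- loupe_stand: Fixed stand: grey foot plate 290 x 48 x 6 mm (x -125 to 165 mm) and a level sleeve 22 mm wide, top 58 mm up. Origin on the bench under the sleeve's mouth. x axis: the way the arm draws out, away from the robot; z up; y: to the side of the lock button, the robot's left; the leg is on the -y side. A movement holder 16 mm high stands at x 137 mm, below the loupe when the pointer is at the mark.
- scale_leg (a joint): Swing of the scale leg about its upright hinge, rad, anticlockwise from above. 0: folded back, square to the arm, to the robot's right; starts at 0.15 to 0.6. 1.50: end stop, leg parallel to the arm. A sprung roller resists from 1.05 to 1.3 (up to 4 N at the post), then snaps the leg to the stop; home is above 1.44. Elsewhere it turns easily (under 1 N) and stays where left.
- leg_hinge (a point): On the leg's hinge axis, 14 mm above the bench; in the stand's frame x 0, y -50 mm. An ear of the foot plate (x -45 to 17, y -8 to -78 mm) carries hinge and detent, up to 18 mm high.
- leg_post (a point): The leg's finger post: upright, dark steel, 12 mm thick with a 14 mm cap, from the leg's top (14 mm above the bench) to 50 mm. This point is on its axis, 40 mm above the bench, 110 mm from the hinge axis. The leg is a flat aluminium bar 22 mm wide, 7 mm thick, that ends 120 mm from the hinge axis.
- scale_mark (a point): The one long mark on the leg's top, 20 mm, right across the leg (the others are 8 mm long, 15 mm apart). This point is its end at the leg's edge next to the arm, 81 mm along the leg from the hinge axis. It swings with the leg; its x axis runs along the leg, away from the hinge.
- loupe_arm (a joint): How far the arm is drawn out of the sleeve, m. 0: parked and locked (2 mm of play); 0.088: end stop. 0.075 brings the pointer to the long mark when the leg is home. A spring draws it back with 2 N at 0 and 3.5 N when out; it locks only at the parked place (let go gently it may stop 13 mm out, unlocked).
- grip_head: Head on the arm with all it carries (button, pointer, loupe): black block 38 x 30 mm, 30 to 60 mm above the bench; parked it lies at x 4 to 42, y -16 to 14 mm of the stand. In front of it, to x 81 mm, a loupe 32 mm across, 32 to 60 mm up. Axes as the stand; the origin is the stand's origin when parked and moves with the arm along x.
- grip_point (a point): Where to take the head: its middle, 45 mm above the bench, at the height of the button's centre. Pinch across the stand's y axis, one finger on the button, the other on the plain far side. It is 38 mm wide with the button out; 32 mm wide and centred on this point with it in.
- lock_button (a joint): How far the lock button (grey, 25 x 20 mm, on the head's +y side, standing out 8 mm) is pressed in, m. 0 out, 0.006 fully in. It takes 6 N to start, 10 N to be fully in; at less than 0.004 its hook locks the parked arm. Springs out when let go. Pinch with 15 N or more.
- pointer_tip (a point): Tip of the thin brass pointer below the rear of the head, 18 mm above the bench, 42 mm to the -y side of the arm's centre line and 17 mm behind grip_point along the arm. It moves with the arm and its tip passes just over the edge of the leg.
- marker_pen: Bystander, loose: a thick pen 14 x 120 mm lying to the left of the stand. Origin under its middle.
- small_case: Bystander, loose: a small clear hinged case 61 x 47 x 18 mm at the left, beyond the pen. Origin under its middle.
- putty_pot: Bystander, loose: a small round pot, 22 mm across, 18 mm high, to the left of the stand's far end. Origin under its middle.

How it is judged:
On the way, in this order (a step that is already met when the one before it is completed fails the run):
1. the scale leg is swung home into its detent while the arm is still parked (value of joint scale_leg above 1.44 rad and value of joint loupe_arm below 0.008 m), for 0.3 s.
2. the lock button is squeezed in (value of joint lock_button above 0.004 m), for 0.1 s.
3. the arm is drawn out to the long mark (x of pointer_tip in the frame of scale_mark between -0.004 and 0.004 m and value of joint scale_leg above 1.44 rad), for 0.2 s.
At the end, for the whole second after the job is handed in: The scale leg is home in its detent (within 0.06 rad of its stop), the pointer is within 4 mm of the long mark along the scale and at rest, the lock button is pressed in by more than 4 mm and the fingers hold the head with more than 3 N (all of step 3 and value of joint lock_button above 0.004 m and contact force between the fingers and grip_head above 3 N and velocity of joint loupe_arm between -0.01 and 0.01 m/s); the arm keeps its last pose, push and grip.
It fails at once if the arm is drawn out before the leg is home (value of joint loupe_arm above 0.02 m and value of joint scale_leg below 1.4 rad).
It fails at once if a bystander is moved (distance of any of marker_pen, small_case, putty_pot from where it was at the start of the episode above 0.03 m).
It also fails if it takes over 54 s, if anything falls off the work surface, if the arm or the gripper's body presses on something with over 40 N, if the wrist force passes 120 N, or if a joint passes its speed limit or range.

## Working session

There is one attempt and no reset: what is moved stays moved. The work goes in short steps, Python scripts to look and compute and a shell command to move; the robot and the scene stay as the last step left them, time stands still between calls to the robot, and variables do not carry over. Pictures are saved under pics/ and viewed, and the job is handed in when it is done.

```bash
mkdir -p pics; ls
python3 - <<'E'
from bench import ctrl
import cv2,numpy as np
for n in("scene","top"):
    im=ctrl.get_image(n); cv2.imwrite(f"pics/{n}0.png",im[:,:,::-1])
    m=ctrl.camera_model(n); print(n,m)
s=ctrl.get_state();print(s);print(ctrl.tip_reach)
E
```

```text
pics
scene {'mtx': array([[437.38189317,   0.        , 315.4824606 ],
       [  0.        , 437.38189317, 193.99085753],
       [  0.        ,   0.        ,   1.        ]]), 'xyz': array([0.15394098, 0.47450419, 0.53738489]), 'orientation': array([ 0.35730563, -1.23921069, -2.32415316])}
top {'mtx': array([[419.79573717,   0.        , 315.34693747],
       [  0.        , 419.79573717, 198.65769666],
       [  0.        ,   0.        ,   1.        ]]), 'xyz': array([ 0.37756831, -0.13598077,  1.00616285]), 'orientation': array([ 0.13020073, -0.12058084, -1.57308172])}
{'time': 0.1, 'joint_positions': array([ 1.32611506,  0.32174313, -0.07008025,  1.45154717,  0.02260501,
        1.37078649, -0.05690006]), 'qd': array([-3.73616873e-05, -4.04454942e-03, -2.54859911e-04, -3.08106994e-03,
       -8.84211371e-04, -1.69287860e-03, -2.54565258e-05]), 'joint_torque': array([-1.94095164e-04, -4.92568374e+01, -4.05911906e-01, -3.13400209e+01,
       -6.42851391e-02,  3.94415448e-02,  8.72766827e-05]), 'position': array([ 0.16616805, -0.6279207 ,  0.23557748]), 'tool_rot': array([-3.11367244e+00, -4.05182200e-01,  4.96908220e-04]), 'ft_force': array([-0.68942267,  0.42721955, -0.50096003]), 'torque': array([-0.00401572, -0.04077617, -0.00425285]), 'grip_width': 1.0011277425115757}
0.014
```

View pics/scene0.png

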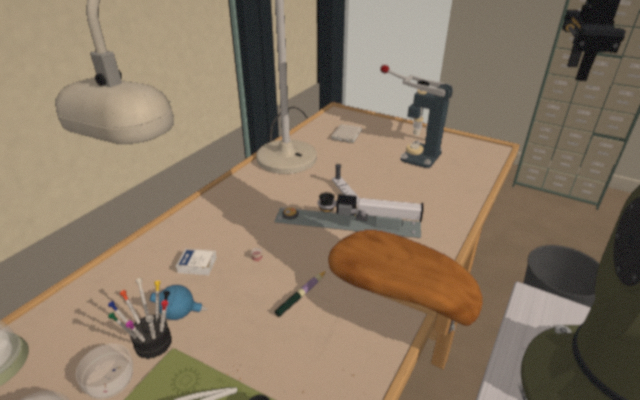

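View pics/top0.png

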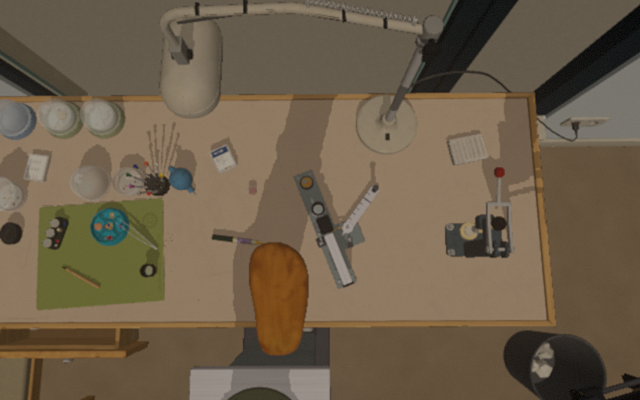

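```bash
cat > h.py <<'E'
import numpy as np,cv2
from bench import ctrl
def proj(n,P):
    m=ctrl.camera_model(n);R=cv2.Rodrigues(np.array(m['orientation']))[0]
    p=(np.atleast_2d(P)-m['xyz'])@R; p=p*[1,-1,-1]
    q=p@m['mtx'].T; return q[:,:2]/q[:,2:]
def back(n,uv,z):
    m=ctrl.camera_model(n);R=cv2.Rodrigues(np.array(m['orientation']))[0]
    d=np.linalg.inv(m['mtx'])@[uv[0],uv[1],1]; d=R@(d*[1,-1,-1]); c=np.array(m['xyz'])
    return c+d*(z-c[2])/d[2]
E
python3 - <<'E'
import cv2
a=cv2.imread('pics/top0.png')[160:300,280:400]; cv2.imwrite('pics/tz.png',cv2.resize(a,None,fx=4.2,fy=4.2,interpolation=cv2.INTER_CUBIC))
a=cv2.imread('pics/scene0.png')[150:245,265:435]; cv2.imwrite('pics/sz.png',cv2.resize(a,None,fx=4.5,fy=4.5,interpolation=cv2.INTER_CUBIC))
E
```

```text
(no output)
```

View pics/tz.png

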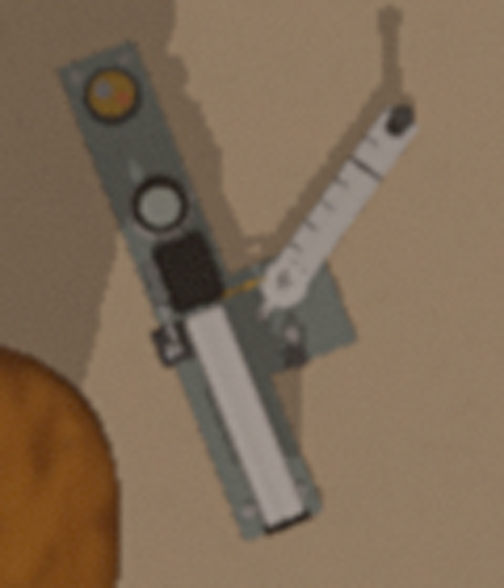

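View pics/sz.png

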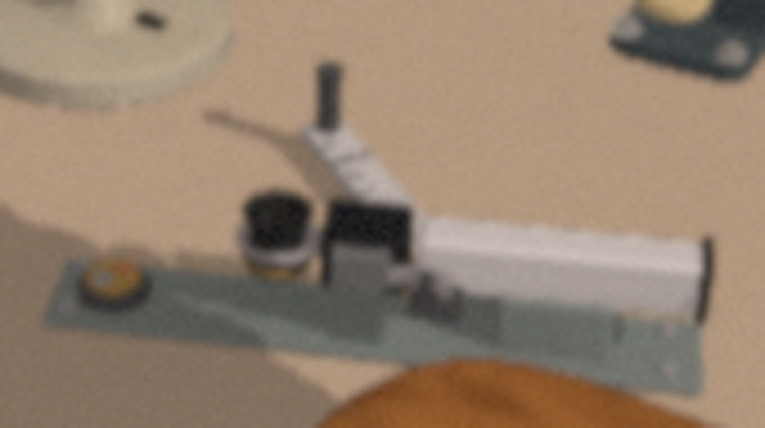

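```bash
cat > fit.py <<'E'
from h import *
from scipy.optimize import least_squares
def T(u): u=np.array(u,float);return (u+.5)/4.2-.5+[280,160]
def S(u): u=np.array(u,float);return (u+.5)/4.5-.5+[265,150]
obs=[('top',(165,24,6),T((60,70))),('top',(165,-24,6),T((133,42))),('top',(-125,24,6),T((250,540))),
('top',(137,0,16),T((111,95))),('top',(62,0,60),T((160,203))),('top',(-45,-78,6),T((356,340))),
('scene',(165,24,6),S((45,325))),('scene',(165,-24,6),S((70,263))),('scene',(-125,24,6),S((697,393))),('scene',(137,0,16),S((115,278)))]
post=[('top',T((402,117))),('scene',S((330,68)))]
def W(p,P):
    P=np.atleast_2d(P)/1000.; c,s=np.cos(p[2]),np.sin(p[2])
    return np.c_[p[0]+c*P[:,0]-s*P[:,1],p[1]+s*P[:,0]+c*P[:,1],P[:,2]]
def lp(th,r=110,z=50): return (r*np.sin(th),-50-r*np.cos(th),z)
def res(p):
    r=[proj(n,W(p,P))[0]-uv for n,P,uv in obs]+[proj(n,W(p,lp(p[3])))[0]-uv for n,uv in post]
    return np.ravel(r)
f=least_squares(res,[.45,-.15,.4,.4],loss='soft_l1')
if __name__=='__main__':
    p=f.x;print(p,np.degrees(p[2]));print(np.round(res(p).reshape(-1,2),2))
    for nm,P in dict(origin=(0,0,0),hinge=(0,-50,14),post=lp(p[3]),post_home=lp(1.5),grip0=(23,-1,45),grip75=(98,-1,45)).items(): print(nm,W(p,P)[0].round(4))
    np.save('pose.npy',p)
E
python3 fit.py
```

```text
[ 0.44944927 -0.15868937  0.37877695  0.56369607] 21.702320466394244
[[-1.23  0.08]
 [-0.32 -0.5 ]
 [-0.85  0.99]
 [-0.07  0.13]
 [-0.04  0.58]
 [ 0.72  0.23]
 [-0.74 -1.27]
 [-0.55 -1.21]
 [ 2.01 -1.03]
 [-0.2  -0.45]
 [ 0.12 -0.07]
 [-0.06  0.01]]
origin [ 0.4494 -0.1587  0.    ]
hinge [ 0.4679 -0.2051  0.014 ]
post [ 0.5569 -0.2698  0.05  ]
post_home [ 0.5728 -0.1718  0.05  ]
grip0 [ 0.4712 -0.1511  0.045 ]
grip75 [ 0.5409 -0.1234  0.045 ]
```

Run:
```python
from fit import *
for nm,uv,z in [('lampbase',(387,124),.02),('lamp base lower edge',(387,152),.02),('press top ball',(499,172),.2),('press',(480,230),.1),('press far left corner',(446,222),.01),('pen',(235,239),.007),('pot',(253,187),.018)]: print(nm,back('top',uv,z).round(3))
p=np.load('pose.npy')
n=1.1;nn=np.array([np.cos(n),np.sin(n),0])*1000
for th in (p[3],.8,1.05,1.2,1.3,1.4,1.5):
    P=np.array(lp(th,110,36)); 
    for off in (21,): 
        q=P-nn/1000*off; print(round(th,2),'TCP',W(p,q)[0].round(4),'stand',q.round(1))
P=np.array(lp(p[3],110,36));print('pre',W(p,P-nn/1000*45)[0])
# image overlay
im=cv2.imread('pics/top0.png');im=cv2.resize(im[150:310,270:400],None,fx=4,fy=4,interpolation=cv2.INTER_CUBIC)
def dr(l):
    q=((proj('top',W(p,l))-[270,150])*4+1.5).round().astype(int);cv2.polylines(im,[q],True,(0,0,255),1)
dr([(165,24,6),(165,-24,6),(-125,-24,6),(-125,24,6)]);dr([(4,14,60),(42,14,60),(42,-16,60),(4,-16,60)]);dr([(-45,-8,6),(17,-8,6),(17,-78,6),(-45,-78,6)])
cv2.imwrite('pics/ov.png',im)
```

```text
lampbase [ 0.72  -0.307  0.02 ]
lamp base lower edge [ 0.65  -0.304  0.02 ]
press top ball [ 0.558 -0.492  0.2  ]
press [ 0.453 -0.485  0.1  ]
press far left corner [ 0.48  -0.441  0.01 ]
pen [0.442 0.061 0.007]
pot [0.566 0.019 0.018]
0.56 TCP [ 0.555  -0.2907  0.036 ] stand [  49.2 -161.7   36. ]
0.8 TCP [ 0.5677 -0.2681  0.036 ] stand [  69.4 -145.4   36. ]
1.05 TCP [ 0.5749 -0.2416  0.036 ] stand [  85.9 -123.4   36. ]
1.2 TCP [ 0.576  -0.2252  0.036 ] stand [  93.  -108.6   36. ]
1.3 TCP [ 0.5754 -0.2142  0.036 ] stand [ 96.5 -98.1  36. ]
1.4 TCP [ 0.5736 -0.2033  0.036 ] stand [ 98.9 -87.4  36. ]
1.5 TCP [ 0.5708 -0.1927  0.036 ] stand [100.2 -76.5  36. ]
pre [ 0.55279502 -0.31461167  0.036     ]
```

View pics/ov.png

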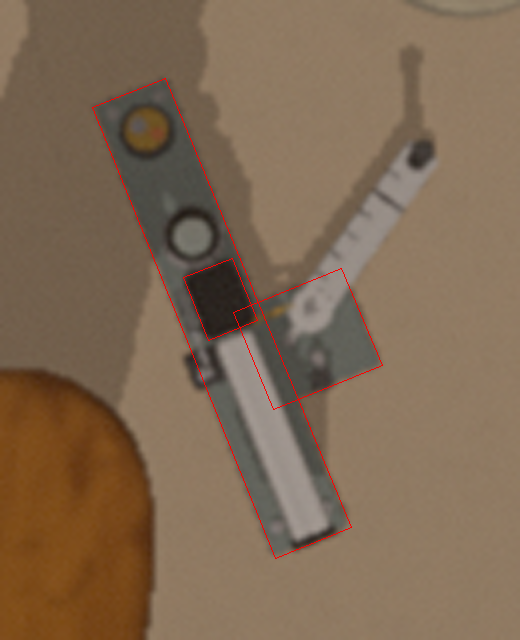

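Run:
```python
from h import *
from scipy.optimize import least_squares
def tri(a,b):
    f=least_squares(lambda P:np.r_[proj('top',P)[0]-a,proj('scene',P)[0]-b],[.5,-.4,.1]);return f.x.round(3),f.cost.round(1)
print('ball',tri((499,172),(384,69)))
print('press head top',tri((500,207),(448,88)))
```

```text
ball (array([ 0.557, -0.49 ,  0.204]), np.float64(0.1))
press head top (array([ 0.457, -0.508,  0.175]), np.float64(418.6))
```

```bash
cat > mv.py <<'E'
from h import *
from fit import W
from scipy.spatial.transform import Rotation as Ro
p=np.load('pose.npy')
def to(world=None,stand=None,yaw=0.0):
    "yaw rel. stand of tool x, tool down; returns tool shift mm and rotvec"
    s=ctrl.get_state();R0=Ro.from_rotvec(s['tool_rot'])
    if stand is not None: world=W(p,stand)[0]
    d=R0.inv().apply(np.array(world)-s['position'])*1000
    Rt=Ro.from_euler('z',p[2]+yaw)*Ro.from_euler('x',np.pi)
    return d.round(1),(R0.inv()*Rt).as_rotvec().round(3)
def st():
    s=ctrl.get_state();c,sn=np.cos(p[2]),np.sin(p[2]);q=s['position'];dx,dy=q[0]-p[0],q[1]-p[1]
    R=Ro.from_rotvec(s['tool_rot']).as_matrix()
    print('t',s['time'],'stand xyz',np.round(np.array([c*dx+sn*dy,-sn*dx+c*dy,q[2]])*1000,1),'yaw',round(np.arctan2(R[1,0],R[0,0])-p[2],3),'tilt',R[:,2].round(3),'F',np.round(s['ft_force'],1),'w',round(s['grip_width'],3))
E
python3 - <<'E'
from mv import *
st();print(to(world=(.553,-.315,.335),yaw=-.47))
E
```

```text
t 0.1 stand xyz [-436.7 -331.2  235.6] yaw -0.12 tilt [-0.001  0.002 -1.   ] F [-0.7  0.4 -0.5] w 1.001
(array([ 454. , -203.7,  -99.1]), array([-0.002,  0.   ,  0.35 ]))
```

```bash
python3 -m handwheel '[[0,0,-50,0,0,0,1],[0,0,-100,0,0,0,1],[45,-20,-100,0,0,0.04,1],[95,-43,-100,0,0,0.08,1],[145,-66,-100,0,0,0.12,1],[195,-88,-100,0,0,0.16,1],[245,-110,-100,0,0,0.2,1],[295,-132,-100,0,0,0.24,1],[345,-155,-100,0,0,0.28,1],[395,-178,-100,0,0,0.32,1],[435,-195,-100,0,0,0.35,1],[454,-204,-100,0,0,0.35,1]]' 30; python3 -c "
from mv import *
st();print(to(world=(.553,-.315,.036),yaw=-.47))
cv2.imwrite('pics/s1.png',ctrl.get_image('scene')[:,:,::-1])"
```

```text
time: 1.6
position: [0.5547, -0.3123, 0.3358]
tool_rot: [-3.137, 0.137, 0.001]
ft_force: [0.6, -0.2, -0.5]
grip_width: 0.007
t 1.6 stand xyz [  41.  -181.7  335.8] yaw -0.466 tilt [-0.001  0.001 -1.   ] F [ 0.6 -0.2 -0.5] w 0.007
(array([ -1.2,   3.2, 299.8]), array([-0.001,  0.001,  0.004]))
```

View pics/s1.png

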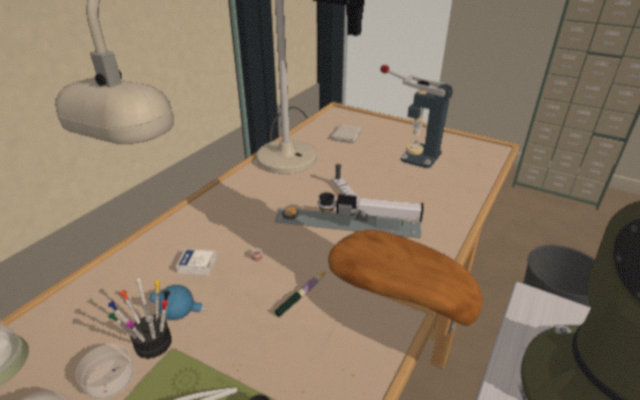

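The fingers are just visible at the top edge (355,20), above the leg post at (338,172); nothing has moved. Descending beside the post.

```bash
python3 -m handwheel '[[-1,3,50,0,0,0,1],[-1,4,100,0,0,0,1],[-1,4,150,0,0,0,1],[-1,4,200,0,0,0,1],[-1,4,240,0,0,0,1],[-1,4,270,0,0,0,1],[-1,4,290,0,0,0,1],[-1,4,300,0,0,0,1],[-1,4,300,0,0,0,1]]'; python3 -c "
from mv import *
st()
for n in('scene','top'):cv2.imwrite('pics/%s2.png'%n,cv2.resize(ctrl.get_image(n)[100:300,230:550,::-1],None,fx=2.4,fy=2.4))"
```

```text
time: 2.78
position: [0.5514, -0.3194, 0.0366]
tool_rot: [3.138, -0.144, -0.0]
ft_force: [-0.2, -0.5, 1.2]
grip_width: 0.004
t 2.775 stand xyz [  35.3 -187.    36.6] yaw -0.47 tilt [-0. -0. -1.] F [-0.2 -0.5  1.2] w 0.004
```

View pics/scene2.png

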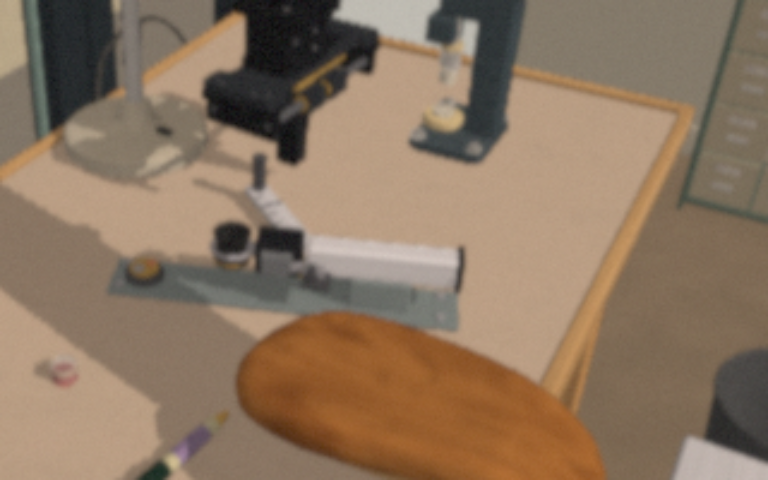

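View pics/top2.png

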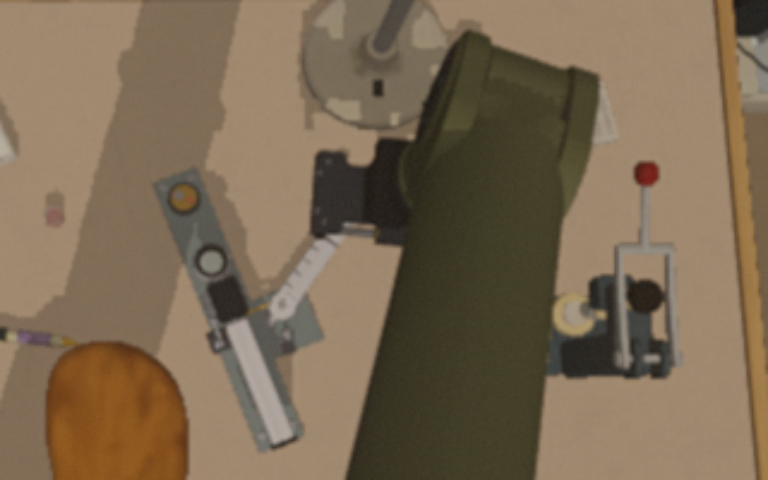

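Run:
```python
from h import *
from scipy.optimize import least_squares
for z in (.2,.3,.4,.5): print(z,'arm end',back('top',(426,114),z).round(3),'arm right',back('top',(477,130),z).round(3),'tcp->',proj('top',[.5514,-.3194,z])[0])
# stem: param t along top line, match to scene line u=287-7*(145-v)/145
for t in (0,.1,.2,.4):
    a=np.array([388,119])+t*np.array([42,-89])
    def r(P):
        s=proj('scene',P)[0]; return np.r_[proj('top',P)[0]-a, s[0]-(287-7*(145-s[1])/145)]
    f=least_squares(r,[.75,-.3,.2]);print(t,f.x.round(3),f.cost,proj('scene',f.x))
```

```text
0.2 arm end [ 0.678 -0.354  0.2  ] arm right [ 0.644 -0.454  0.2  ] tcp-> [411.18042603 175.82909906]
0.3 arm end [ 0.641 -0.327  0.3  ] arm right [ 0.611 -0.415  0.3  ] tcp-> [423.87202252 163.5011487 ]
0.4 arm end [ 0.603 -0.3    0.4  ] arm right [ 0.578 -0.375  0.4  ] tcp-> [440.57300073 147.27869548]
0.5 arm end [ 0.566 -0.273  0.5  ] arm right [ 0.545 -0.336  0.5  ] tcp-> [463.53964638 124.97010195]
0 [ 0.717 -0.302  0.063] 1.6155871338926322e-27 [[286.6183138 137.093643 ]]
0.1 [ 0.717 -0.302  0.12 ] 1.2046221567086939e-25 [[285.57048992 115.38871984]]
0.2 [ 0.718 -0.302  0.17 ] 3.2311742677852644e-27 [[284.57944464  94.85992471]]
0.4 [ 0.718 -0.302  0.256] 1.6155871338926322e-27 [[282.75017872  56.96798771]]
```

Run:
```python
from mv import *
from fit import lp
for th in (.5,.57,.65,.73,.81,.89,.97,1.05,1.12,1.19,1.26,1.33,1.4,1.45,1.5):
    P=np.array(lp(th,110,36)); P[:2]-=21*np.array([np.cos(1.1),np.sin(1.1)]); print(th,*to(stand=P,yaw=-.47))
```

```text
0.5 [ -3.8 -23.    1.8] [ 0.001 -0.002 -0.   ]
0.57 [  0.3 -29.5   1.8] [ 0.001 -0.002 -0.   ]
0.65 [  4.5 -37.2   1.8] [ 0.001 -0.002 -0.   ]
0.73 [  8.  -45.3   1.8] [ 0.001 -0.002 -0.   ]
0.81 [ 10.8 -53.6   1.8] [ 0.001 -0.002 -0.   ]
0.89 [ 13.  -62.1   1.8] [ 0.001 -0.002 -0.   ]
0.97 [ 14.5 -70.8   1.8] [ 0.001 -0.002 -0.   ]
1.05 [ 15.3 -79.6   1.8] [ 0.001 -0.002 -0.   ]
1.12 [ 15.4 -87.3   1.8] [ 0.001 -0.002 -0.   ]
1.19 [ 15.  -94.9   1.7] [ 0.001 -0.002 -0.   ]
1.26 [  14.1 -102.6    1.7] [ 0.001 -0.002 -0.   ]
1.33 [  12.6 -110.1    1.7] [ 0.001 -0.002 -0.   ]
1.4 [  10.6 -117.6    1.7] [ 0.001 -0.002 -0.   ]
1.45 [   8.8 -122.8    1.7] [ 0.001 -0.002 -0.   ]
1.5 [   6.8 -127.9    1.7] [ 0.001 -0.002 -0.   ]
```

```bash
python3 -m handwheel '[[-2,-14,0,0,0,0,1],[-1,-23,0,0,0,0,1],[0,-30,0,0,0,0,1],[4,-37,0,0,0,0,1],[8,-45,0,0,0,0,1],[11,-53,0,0,0,0,1],[13,-62,0,0,0,0,1],[14.5,-70,0,0,0,0,1],[15,-78,0,0,0,0,1],[15,-80,0,0,0,0,1]]'; python3 -c "
from mv import *
st()
for n in('scene','top'):cv2.imwrite('pics/%s3.png'%n,cv2.resize(ctrl.get_image(n)[120:280,260:460,::-1],None,fx=3,fy=3))"
```

```text
time: 4.12
position: [0.5739, -0.2395, 0.0365]
tool_rot: [-3.138, 0.141, 0.0]
ft_force: [0.4, -1.2, 0.7]
grip_width: 0.005
t 4.125 stand xyz [  85.8 -121.2   36.5] yaw -0.469 tilt [-0.  0. -1.] F [ 0.4 -1.2  0.7] w 0.005
```

View pics/scene3.png

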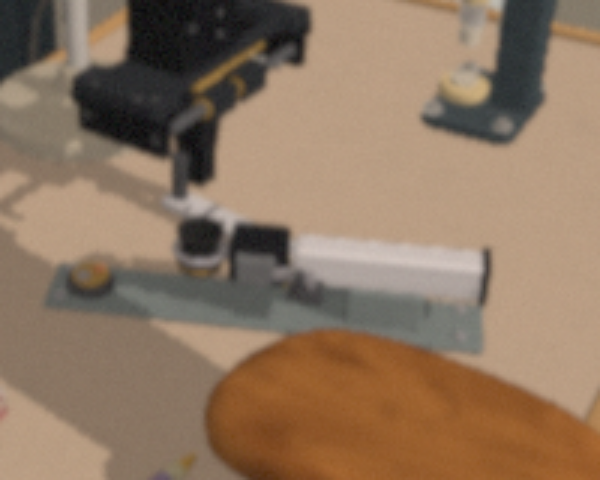

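View pics/top3.png

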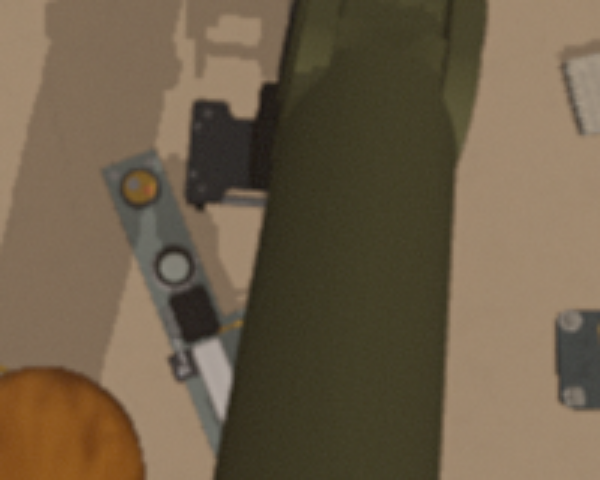

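```bash
python3 -m handwheel '[[0,-6,0,0,0,0,1],[0,-12,0,0,0,0,1],[-0.5,-18,0,0,0,0,1],[-1.5,-24,0,0,0,0,1],[-3,-30,0,0,0,0,1],[-4.5,-36,0,0,0,0,1],[-6,-41,0,0,0,0,1],[-7,-45,0,0,0,0,1],[-8,-48,0,0,0,0,1],[-8,-48,0,0,0,0,1]]'; python3 -c "
from mv import *
st()
for n in('scene',):cv2.imwrite('pics/%s4.png'%n,cv2.resize(ctrl.get_image(n)[120:280,260:460,::-1],None,fx=3,fy=3))"
```

```text
time: 5.48
position: [0.5702, -0.1917, 0.0365]
tool_rot: [-3.138, 0.143, 0.0]
ft_force: [-0.6, -0.0, -0.7]
grip_width: 0.003
t 5.475 stand xyz [100.  -75.3  36.5] yaw -0.47 tilt [-0.  0. -1.] F [-0.6 -0.  -0.7] w 0.003
```

View pics/scene4.png

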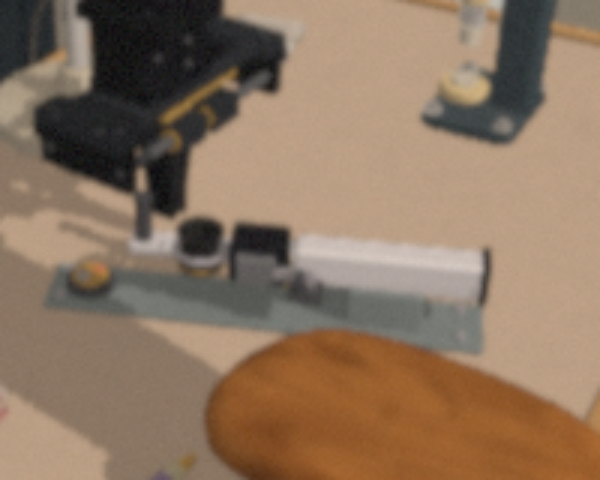

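```bash
python3 -m handwheel '[[0,10,0,0,0,0,1],[0,20,0,0,0,0,1],[0,20,-50,0,0,0,1],[0,20,-100,0,0,0,1],[-30,40,-130,0,0,-0.15,-1],[-60,40,-130,0,0,-0.3,-1],[-60,40,-130,0,0,-0.47,-1],[-60,40,-130,0,0,-0.47,-1]]'; python3 -c "
from mv import *
st();print(to(stand=(23,-1,130)))
for n in('scene','top'):
  im=ctrl.get_image(n)[:,:,::-1];cv2.imwrite('pics/%s5f.png'%n,im);cv2.imwrite('pics/%s5.png'%n,cv2.resize(im[120:280,260:460],None,fx=3.5,fy=3.5,interpolation=2))"
```

```text
time: 6.52
position: [0.5065, -0.2276, 0.1669]
tool_rot: [3.086, 0.586, 0.001]
ft_force: [0.2, 0.2, 0.3]
grip_width: 0.371
t 6.525 stand xyz [ 27.5 -85.1 166.9] yaw -0.003 tilt [ 0.    -0.001 -1.   ] F [0.2 0.2 0.3] w 0.371
(array([ -4.8, -84.1,  36.8]), array([ 0.001, -0.   , -0.003]))
```

View pics/scene5.png

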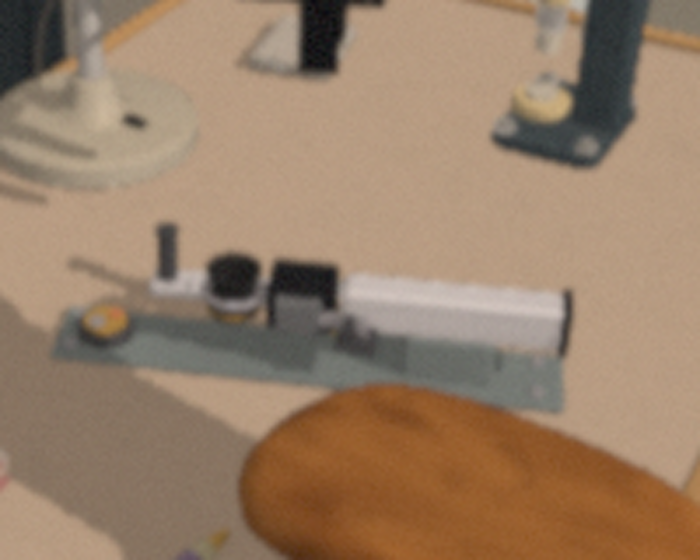

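View pics/top5.png

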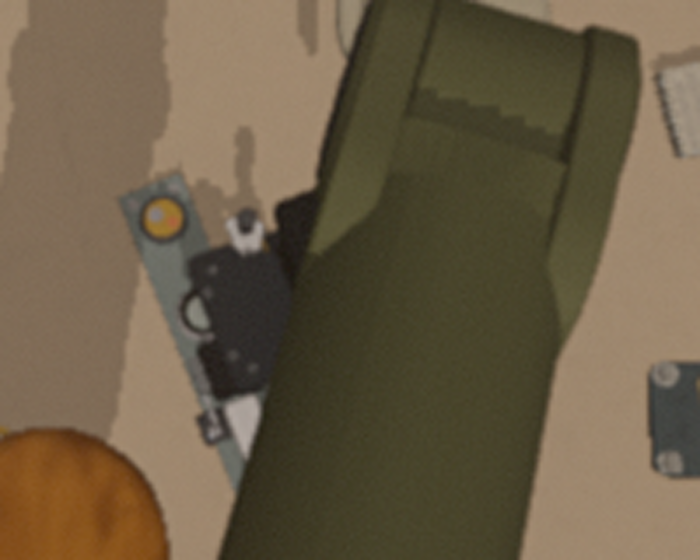

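Run:
```python
from mv import *
from fit import lp
for n,uv in (('scene',(308,185.1)),('top',(330.3,181.4))):
    for th in (1.3,1.4,1.45,1.5): print(n,th,proj(n,W(p,lp(th)))[0].round(1),uv)
print(to(stand=(23,0,110)),to(stand=(23,0,40)))
```

```text
scene 1.3 [311.9 177.7] (308, 185.1)
scene 1.4 [309.8 180.2] (308, 185.1)
scene 1.45 [309.  181.6] (308, 185.1)
scene 1.5 [308.3 182.9] (308, 185.1)
top 1.3 [342.2 179. ] (330.3, 181.4)
top 1.4 [337.6 179.8] (330.3, 181.4)
top 1.45 [335.3 180.3] (330.3, 181.4)
top 1.5 [333. 181.] (330.3, 181.4)
(array([ -5.5, -84.7,  56.6]), array([ 0.   , -0.   , -0.004])) (array([ -5.5, -84.8, 126.6]), array([ 0.   , -0.   , -0.004]))
```

Run:
```python
from mv import *
from fit import lp
for n,(x0,y0,w,h) in dict(scene=(270,165,100,70),top=(290,160,80,100)).items():
    im=cv2.imread(f'pics/{n}5f.png')[y0:y0+h,x0:x0+w];k=8 if n=='scene' else 6
    im=cv2.resize(im,None,fx=k,fy=k,interpolation=cv2.INTER_CUBIC)
    q=lambda P:tuple(int(v) for v in ((proj(n,W(p,P))[0]-[x0,y0]+.5)*k))
    for P in (lp(1.5),lp(1.5,110,14),(165,24,6),(165,-24,6),(137,0,16)): cv2.circle(im,q(P),3,(0,0,255),1)
    a=[(4,14,60),(42,14,60),(42,-16,60),(4,-16,60)]
    cv2.polylines(im,[np.array([q(P) for P in a])],True,(0,0,255),1)
    a=[lp(1.5,120,14),lp(1.5,0,14)]
    cv2.polylines(im,[np.array([q(P) for P in a])],True,(0,255,0),1)
    cv2.imwrite(f'pics/{n}5z.png',im)
```

```text
(no output)
```

View pics/scene5z.png

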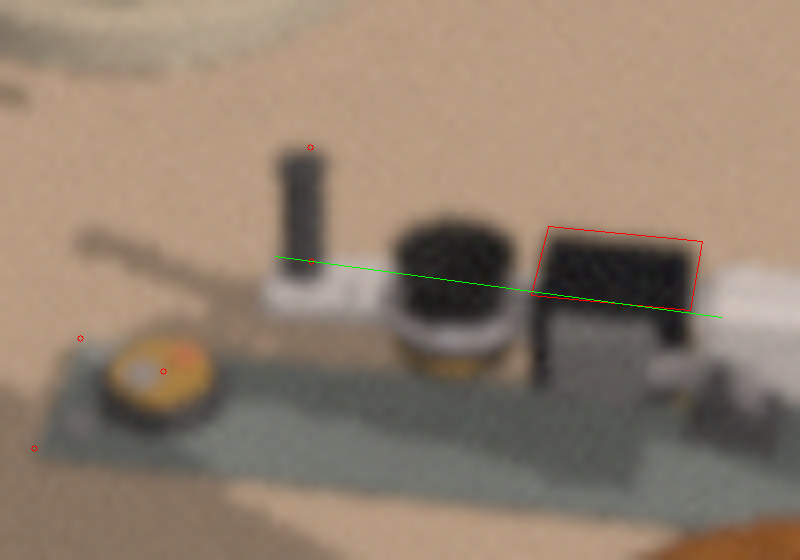

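View pics/top5z.png

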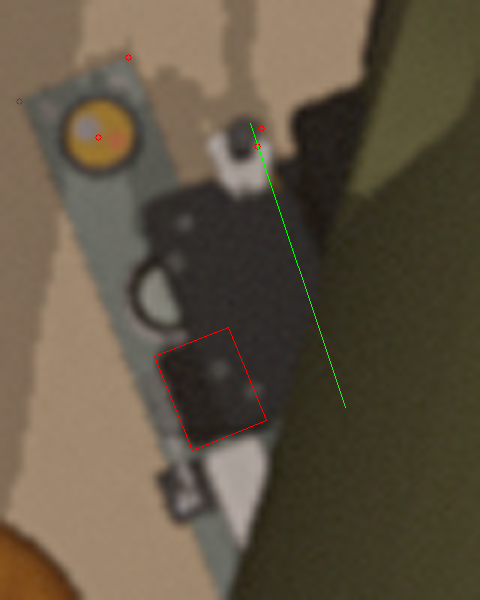

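```bash
python3 -m handwheel '[[-5,-45,0,0,0,-0.003,-1],[-5,-85,20,0,0,-0.003,-1],[-5,-85,50,0,0,-0.003,-1],[-5,-85,50,0,0,-0.003,-1],[-5,-85,50,0,0,-0.003,-1]]'; python3 -c "
from mv import *
st();print(to(stand=(23,0,40)))
for n in('scene','top'):
  im=ctrl.get_image(n)[:,:,::-1];cv2.imwrite('pics/%s6f.png'%n,im);cv2.imwrite('pics/%s6.png'%n,cv2.resize(im[140:260,270:400],None,fx=4.5,fy=4.5,interpolation=2))"
```

```text
time: 7.25
position: [0.4716, -0.1498, 0.1174]
tool_rot: [3.085, 0.594, 0.002]
ft_force: [-0.8, -0.4, 0.3]
grip_width: 0.978
t 7.25 stand xyz [ 23.9   0.  117.4] yaw 0.001 tilt [ 0.001 -0.    -1.   ] F [-0.8 -0.4  0.3] w 0.978
(array([-0.9, -0. , 77.4]), array([ 0.   , -0.001,  0.001]))
```

View pics/scene6.png

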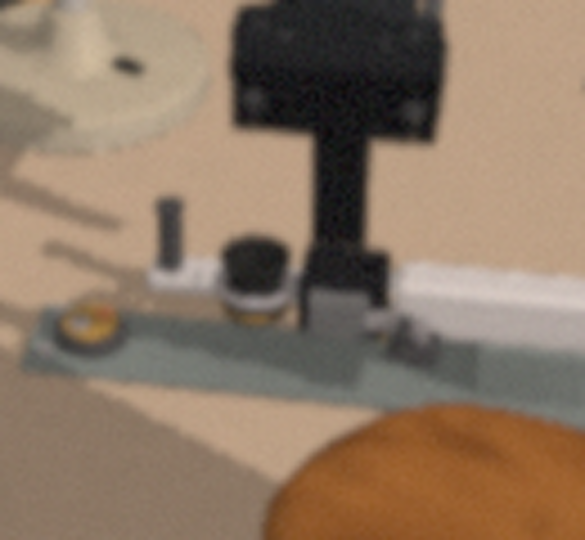

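View pics/top6.png

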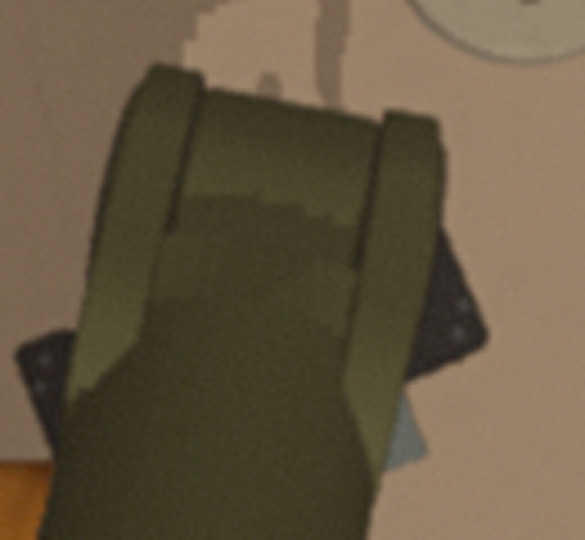

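Run:
```python
from mv import *
for z in (86,160): print(proj('top',W(p,[(-14.5,95,z),(60,95,z)])),proj('scene',W(p,[(-14.5,95,z),(60,95,z)])))
for z in (0,.03,.06,.09): print(z,back('top',(278,244),z).round(3),back('scene',(330,252),z).round(3),back('scene',(370,232),z).round(3), back('top',(250,285),z).round(3))
```

```text
[[290.37644779 255.5093284 ]
 [277.98714001 223.84302451]] [[362.70812173 218.69858188]
 [319.72817413 214.38788941]]
[[287.960192   254.5784799 ]
 [274.53842791 220.20450689]] [[365.23701557 182.07270599]
 [319.75362969 178.07076903]]
0 [ 0.43 -0.04  0.  ] [ 0.454 -0.058  0.   ] [ 0.416 -0.149  0.   ] [0.335 0.025 0.   ]
0.03 [ 0.429 -0.043  0.03 ] [ 0.437 -0.028  0.03 ] [ 0.402 -0.115  0.03 ] [0.336 0.02  0.03 ]
0.06 [ 0.427 -0.046  0.06 ] [0.42  0.001 0.06 ] [ 0.387 -0.08   0.06 ] [0.337 0.015 0.06 ]
0.09 [ 0.426 -0.049  0.09 ] [0.404 0.031 0.09 ] [ 0.372 -0.045  0.09 ] [0.339 0.01  0.09 ]
```

```bash
python3 -m handwheel '[[-1,0,20,0,0,0,-1],[-1,0,40,0,0,0,-1],[-1,0,48,0,0,0,-1],[-1,0,48,0,0,0,-1]]'; python3 -c "
from mv import *
st();print(to(stand=(23,0,41)))
for n in('scene',):
  im=ctrl.get_image(n)[:,:,::-1];cv2.imwrite('pics/%s7.png'%n,cv2.resize(im[120:280,270:470],None,fx=4,fy=4,interpolation=2))"
```

```text
time: 7.85
position: [0.47, -0.1498, 0.0687]
tool_rot: [-3.085, -0.595, 0.0]
ft_force: [-0.1, -0.6, -0.3]
grip_width: 1.002
t 7.85 stand xyz [22.4  0.6 68.7] yaw 0.003 tilt [-0.  0. -1.] F [-0.1 -0.6 -0.3] w 1.002
(array([ 0.6,  0.6, 27.7]), array([-0.   , -0.   ,  0.003]))
```

View pics/scene7.png

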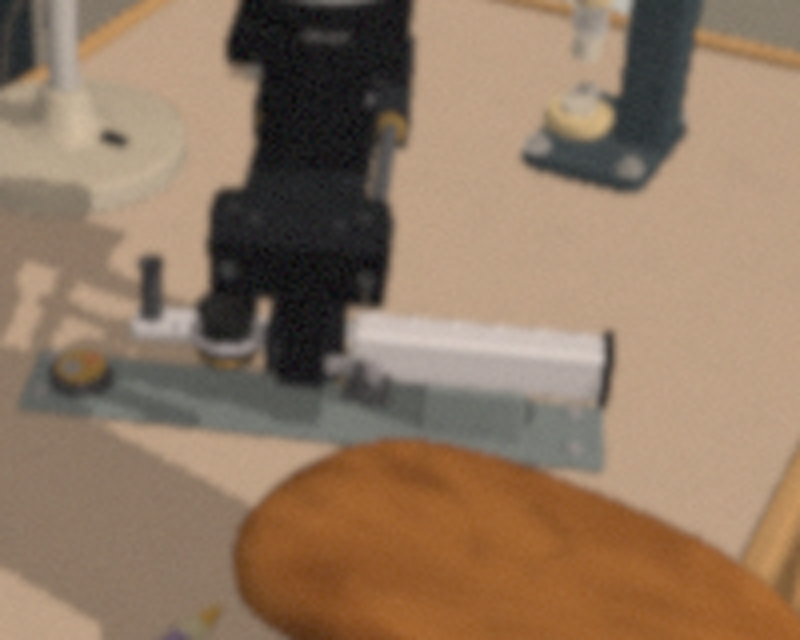

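```bash
python3 -m handwheel '[[0.5,0.5,14,0,0,0.003,-1],[0.5,0.5,27,0,0,0.003,-1],[0.5,0.5,27,0,0,0.003,-1]]'; python3 -c "
from mv import *
st()"; python3 -m handwheel '[[0,0,0,0,0,0,0.15],[0,0,0,0,0,0,0.15],[0,0,0,0,0,0,0.15],[0,0,0,0,0,0,0.15]]' 25;  python3 -c "
from mv import *
st()"
```

```text
time: 8.28
position: [0.4693, -0.1495, 0.0401]
tool_rot: [-3.084, -0.591, 0.004]
ft_force: [-0.4, -0.0, 0.4]
grip_width: 0.998
t 8.275 stand xyz [21.8  1.2 40.1] yaw 0.0 tilt [-0.003  0.001 -1.   ] F [-0.4 -0.   0.4] w 0.998
time: 8.78
position: [0.4706, -0.15, 0.0418]
tool_rot: [3.085, 0.591, 0.0]
ft_force: [-0.4, 0.3, -0.3]
grip_width: 0.631
t 8.775 stand xyz [22.9  0.2 41.8] yaw -0.0 tilt [ 0. -0. -1.] F [-0.4  0.3 -0.3] w 0.631
```

```bash
python3 -m handwheel '[[0,0,0,0,0,0,1],[0,0,0,0,0,0,1],[0,0,0,0,0,0,1],[0,0,0,0,0,0,1],[0,0,0,0,0,0,1]]' 25;  python3 -c "
from mv import *
st();print(ctrl.get_state()['grip_width']*87)"
```

```text
time: 9.4
position: [0.4709, -0.1505, 0.0417]
tool_rot: [3.085, 0.59, 0.001]
ft_force: [1.7, -1.8, -0.8]
grip_width: 0.356
t 9.4 stand xyz [23.  -0.3 41.7] yaw -0.001 tilt [ 0.001 -0.001 -1.   ] F [ 1.7 -1.8 -0.8] w 0.356
30.95053542686953
```

```bash
python3 -m handwheel '[[0,0,0,0,0,0,1],[4,0,0,0,0,0,1],[10,0,0,0,0,0,1],[18,0,0,0,0,0,1],[26,0,0,0,0,0,1],[34,0,0,0,0,0,1],[42,0,0,0,0,0,1],[50,0,0,0,0,0,1],[58,0,0,0,0,0,1],[65,0,0,0,0,0,1],[70,0,0,0,0,0,1],[70,0,0,0,0,0,1]]' 30;  python3 -c "
from mv import *
st();print(ctrl.get_state()['grip_width']*87)
for n in('scene','top'):
  im=ctrl.get_image(n)[:,:,::-1];cv2.imwrite('pics/%s8.png'%n,cv2.resize(im[120:260,260:400],None,fx=4,fy=4,interpolation=2))"
```

```text
time: 10.9
position: [0.5359, -0.1252, 0.0417]
tool_rot: [3.084, 0.59, -0.001]
ft_force: [-1.3, -5.6, 2.8]
grip_width: 0.356
t 10.9 stand xyz [92.7 -0.8 41.7] yaw -0.001 tilt [-0.    -0.001 -1.   ] F [-1.3 -5.6  2.8] w 0.356
30.97899313789261
```

View pics/scene8.png

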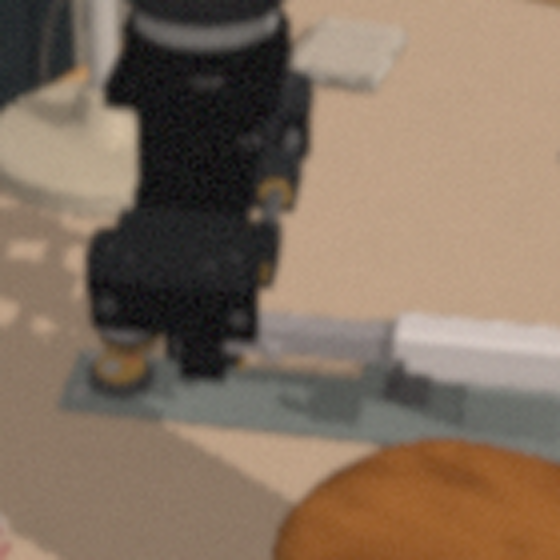

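View pics/top8.png

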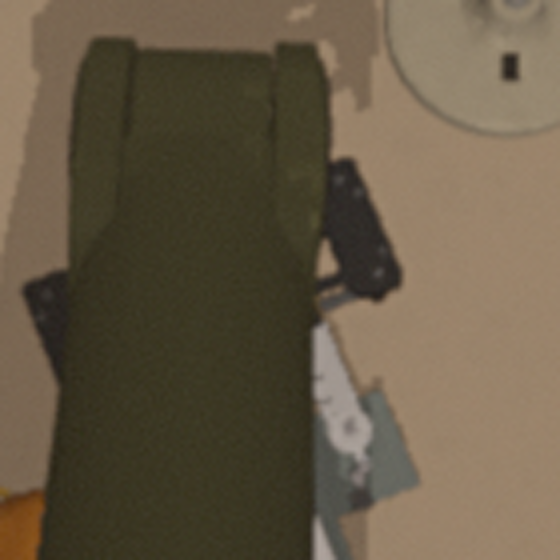

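```bash
python3 -m handwheel '[[2,0,0,0,0,0,1],[4,0,0,0,0,0,1],[5.3,0,0,0,0,0,1],[5.3,0,0,0,0,0,1],[5.3,0,0,0,0,0,1],[5.3,0,0,0,0,0,1]]' 30;  python3 -c "
from mv import *
st();print(ctrl.get_state()['grip_width']*87)
n='scene';im=ctrl.get_image(n)[:,:,::-1];im=cv2.resize(im[160:240,265:365],None,fx=7,fy=7,interpolation=2).copy()
q=lambda P:tuple(int(v) for v in ((proj(n,W(p,P))[0]-[265,160]+.5)*7))
for a in np.linspace(0,6.28,25):cv2.circle(im,q((62+75+16*np.cos(a),16*np.sin(a),32)),1,(0,0,255),-1)
cv2.circle(im,q((137,0,16)),3,(0,255,0),1)
cv2.imwrite('pics/s9.png',im)
im=ctrl.get_image('top')[:,:,::-1];cv2.imwrite('pics/t9.png',cv2.resize(im[170:270,300:400],None,fx=5,fy=5,interpolation=2))
"
```

```text
time: 11.75
position: [0.5404, -0.1233, 0.0417]
tool_rot: [3.084, 0.59, -0.002]
ft_force: [-1.0, -5.1, 3.9]
grip_width: 0.352
t 11.75 stand xyz [97.5 -0.8 41.7] yaw -0.001 tilt [-0.001 -0.002 -1.   ] F [-1.  -5.1  3.9] w 0.352
30.653261500698655
```

View pics/s9.png

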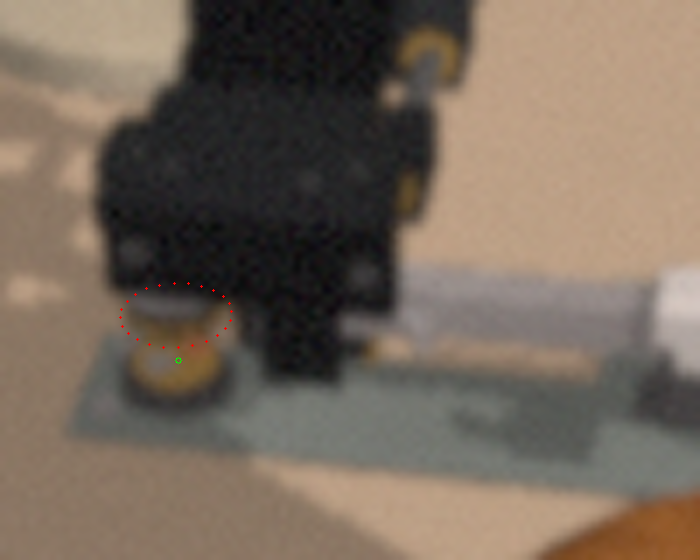

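View pics/t9.png

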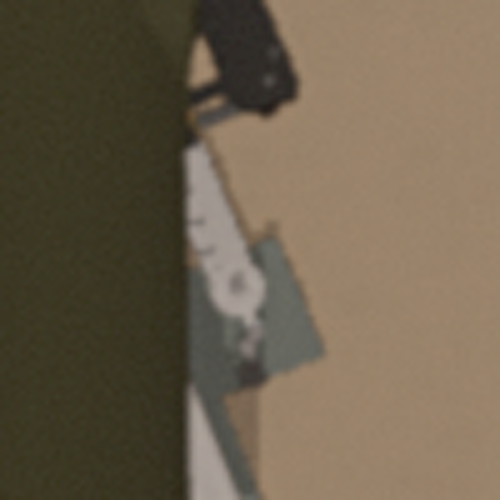

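```bash
python3 -m handwheel '[[0.7,0,0,0,0,0,1],[0.7,0,0,0,0,0,1],[0.7,0,0,0,0,0,1],[0.7,0,0,0,0,0,1],[0.7,0,0,0,0,0,1],[0.7,0,0,0,0,0,1],[0.7,0,0,0,0,0,1],[0.7,0,0,0,0,0,1]]' 30;  python3 -c "
from mv import *
st();print(ctrl.get_state()['grip_width']*87)
n='scene';im=ctrl.get_image(n)[:,:,::-1];im=cv2.resize(im[160:240,265:365],None,fx=7,fy=7,interpolation=2).copy()
cv2.imwrite('pics/s10.png',im);a=cv2.imread('pics/s9.png');im2=ctrl.get_image('scene')[:,:,::-1]
cv2.imwrite('pics/full.png',im2)"
```

```text
time: 12.85
position: [0.5409, -0.1231, 0.0417]
tool_rot: [3.084, 0.59, -0.002]
ft_force: [-0.5, -5.3, 3.0]
grip_width: 0.353
t 12.85 stand xyz [98.1 -0.8 41.7] yaw -0.001 tilt [-0.001 -0.002 -1.   ] F [-0.5 -5.3  3. ] w 0.353
30.713737431842212
```

View pics/s10.png

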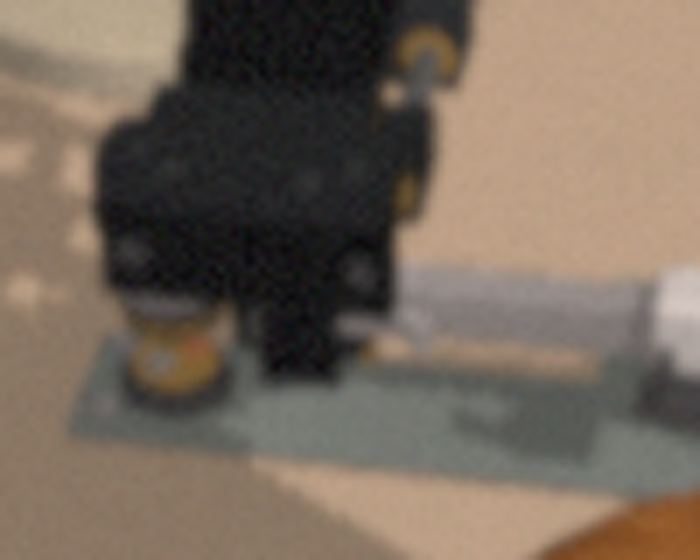

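View pics/full.png

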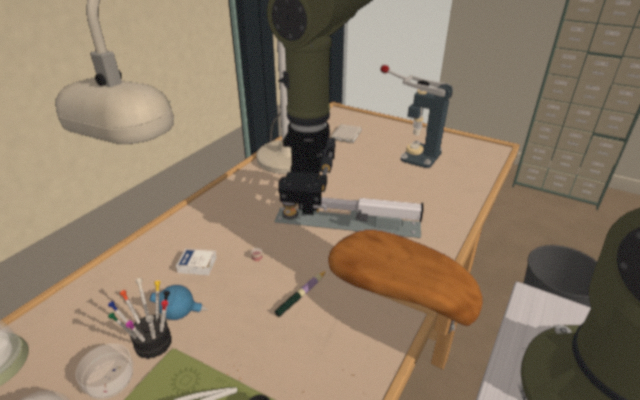

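```bash
python3 -c "
from bench import ctrl
print(ctrl.close_job())"
```

```text
the job is handed in; nothing more can be done
None
```

I swung the scale leg home, squeezed the button, drew the arm out about 75 mm and handed the job in while still holding it there at 30 N. It took about 13 s of the 54 s. There was no verdict, and I could not see the pointer on the mark directly because the gripper covers both.

**Last checks**
- **Leg:** it snapped ahead of the pusher and the force dropped to zero. From above, its line agrees with the end stop (1.5 rad), judged by eye. An earlier estimate from the post's position disagreed: it put the leg up to about 0.07 rad beyond the stop. I put that down to calibration and did not resolve it.
- **Button:** the fingers closed to about 31 mm, close to the 32 mm expected with the button fully in.
- **Draw:** the tool moved 75.1 mm from the parked grip and held still. In the picture the loupe stands over the movement holder to within about 2 mm.
- **Forces:** a side force of about 5 N remained at the wrist, well under the limits.
- **Bystanders:** the pen, case and pot are where they started, judged by eye from the pictures.

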